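Pick two seasoning jars from the held-down pocket rack

ROBOT

A 6-joint arm with a two-finger parallel gripper is mounted at the origin on a cart in front of the work surface, level with it; the furniture and walls round the work are solid. World frame = base frame: x ahead of the robot, y to its left, z up, the work surface at z = 0. Lengths are in m, angles in degrees, forces in N, time in s.
With the tool pointing down it reaches from about 0.375 to 0.975 m from the base axis. Payload 3.8 kg.
Tool frame: the origin (TCP) lies midway between the tips of the shut fingers; the grasp point (between the pads) lies 19 mm behind it; z points along the fingers, y is the direction in which the jaws open and shut (so a half turn about z gives the same grasp; the last joint's range is limited). The gripper opens to 85 mm and grips with 20 to 120 N. Pads are 22 mm wide; open, the fingers measure 114 mm over their backs; the gripper's body (76 mm by 85 mm) begins 54 mm behind the grasp point. The pads swing forward as they close: fully open they stand 13 mm farther back than shut.
Start: joints at [63.318, 15.12, 91.902, -0, 72.978, -2.114], TCP at [0.281, 0.614, 0.231] pointing down, gripper open.
Joint ranges: [-150.88, 150.88], [-54.13, 125.18], [17.81, 147.31], [-75.09, 255.09], [0, 152.58], [-146.25, 146.25]. Speed limits (degrees/s): [147.25, 147.25, 180, 180, 180, 180].

INTERFACE

Orientations are given as [roll, pitch, yaw] about the fixed x, y, z axes, in that order (R = Rz(yaw) Ry(pitch) Rx(roll)).
In Python, from station import get_state, grab_frame, sign_off, outline_of gives the robot as it stands.
- The arm moves only by the tool step_arm, never from a script. Its argument "increments" is a list of rows, each an object with "rotation": the turn, a rotation vector about the tool's x, y, z in degrees, a list of three; "delta_pos": the shift along the tool's x, y, z in cm, a list of three; "fingers": the closure, from -1 (fully open) to 1 (shut), so that 0 is half open. A call has 1 to 12 rows; each row is the pose to reach, as a shift and turn from the pose commanded when the call began, along the tool's axes at that moment; what a row does not reach only later rows make up. A row lasts 1/10 s, in which the tool goes at most 50 mm and 8.59 degrees, less where a joint would pass 70% of its speed; a pose out of reach is approached as far as the arm can. A call with a gripper value outside its range is refused whole. The fingers move at their own pace and stop on an object; "force" is the grip in N (left out, the last holds). Time passes only in rows, so rows that repeat a pose let the fingers close. It gives the time, the measured TCP pose, the force and the opening at its end, in the units of the state.
- get_state(): the state, without advancing time (a new reading comes with each control period).
- grab_frame(name): name is "side" or "top" or "wrist"; returns a dict with "color" (480x640x3 uint8, red, green, blue), "mtx" (3x3 intrinsics, pixels), "xyz" and "rotation" of the camera in the world. Camera axes: x right, y down, z forward; pixel columns grow to the right and rows downward; lengths in m; the calibration is good to about 2 mm. A picture is of the moment at which its call begins. There is no depth.
- sign_off(): hands the job in, once; it reports no verdict.
Trained networks look in a picture, given as the dict that the camera call returned (one of the last four; its "shot" number tells which), for a name from the list of things; names that differ only in an ending like _2 or _b are one class to them, and where a whole thing is asked for, a point or a joint stands for the part that bears it (a point fixed in the world has none). Each returns a list of dicts, best first, with "p" (0 to 1); they miss things now and then, are a little off and sometimes report something else, mostly with a low value. They report only what shows in the picture. A call takes as long as a camera call.
- outline_of(picture, name): "region" (480x640 bool, what is visible of it) and "xy" ([column, row] in pixels, amid what is visible of it).
The state is a dict: "t": time; "joints": joint angles; "qvel": joint speeds; "tau": joint torques, N m; "position": TCP position; "eef_rot": TCP orientation; "force": force on the tool from outside, world axes, zero at the start; "ft_torque": the same for the moment, N m; "grip_width": finger opening in m.
Only numpy, scipy, OpenCV 4.12 (cv2) and the standard library are available. Lean on these libraries where they do the work, as an engineer would, in place of code of your own. Each camera call takes 0.05 s, during which the arm holds its last target. There are 200 camera calls.

TASK

Swing the red-knobbed hold-down lever right up, pluck the green-capped jar and the brown-labelled jar out of the far row of the pocket rack, and stand both upright on the floor of the empty white tray without dropping or tipping them. Then swing the lever fully down again over the far row, so that what remains is held. Leave everything else where it is.

Things in the scene. Friction and masses are not known exactly. Their poses are not given: they have to be found in the camera images.
- rack: silvery pocket rack, fixed, 170 x 250 mm, walls 50 mm high, 5 thick, floor 5 thick; 2 rows of 3 pockets 77 mm wide: rows at rack x = +42 (far) and -42 mm (near), columns at y = -81, 0, 81. Origin: centre of underside; x to the far side, z up. At x = +122 mm, behind the far row, stands the grey lever head, 138 mm high, 33 mm wide in y
- lever (a joint): hold-down lever angle, rad: 0 = fully down (level, reaching from the head to the near side), growing as the knob rises and swings to the far side; 1.57 = upright, 1.8 = far stop. Stays where left. A black cross bar, 10 mm thick, 190 mm long, sits 82 mm from the hinge: when down it lies 5 to 20 mm above the caps of the whole far row
- lever_knob (a point): centre of the lever's red ball knob, 22 mm across, at the end of a 9 mm rod, 127 mm from the hinge; 128 mm above the table when down, in the rack's middle plane; its clear sides face rack +-y
- lever_hinge (a point): the lever's hinge point, at rack (122, 0, 128) mm; the hinge runs along rack y
- green_jar: seasoning jar with a green cap, round, 45 mm across, 106 mm high, standing in a pocket of the far row; origin: centre of its underside, z up
- brown_jar: seasoning jar with a dark cap and brown label, round, 43 mm across, 96 mm high, standing in a pocket of the far row; origin: centre of its underside, z up
- black_jar: seasoning jar with a black cap and green label, round, 41 mm across, 105 mm high, in the third pocket of the far row: stays; origin: centre of its underside
- chilli_jar: red-capped jar, round, 59 mm across, 86 mm high, in the near row: stays; origin: centre of its underside
- tin: tin, round, 57 mm across, 72 mm high, in the near row: stays; origin: centre of its underside
- garlic_rack: garlic bulb, 60 mm across, 58 mm high, in the near row: stays; origin: centre of its underside
- tray: empty white food tray, loose and light (60 g), standing to the left of the rack: 80 mm (its x) by 116 mm (its y) outside at the walls, rim flange 100 x 135 mm, 45 mm high; inside 72 x 108 mm, floor 3 mm thick. Origin: centre of its underside
- pepper_shaker: clear shaker with a dark lid, 70 mm across, 110 mm high, standing behind the rack: bystander; origin: centre of its underside
- carton: flat white carton, 30 x 175 x 78 mm high, long side along its y, at the right: bystander; origin: centre of its underside
- garlic: garlic bulb, 50 mm across and high, behind, between rack and tray: bystander; origin: centre of its underside

How it is judged (in metres and radians):
On the way, in this order (a step that is already met when the one before it is completed fails the run):
1. the lever is swung up (over 1.2 rad) while both jars are still in the rack (value of joint lever above 1.2 rad and distance of each of green_jar, brown_jar from where it was at the start of the episode below 0.04 m), for 0.1 s.
2. both jars stand released and upright in the tray, the lever still up (x of green_jar in the frame of tray between -0.032 and 0.032 m and y of green_jar in the frame of tray between -0.047 and 0.047 m and z of green_jar in the frame of tray between -0.004 and 0.015 m and angle between each of green_jar, brown_jar's own z axis and vertical below 0.15 rad and contact force between each of green_jar, brown_jar and the arm below 0.05 N and contact force between each of green_jar, brown_jar and the fingers below 0.05 N and linear speed of each of green_jar, brown_jar below 0.03 m/s and x of brown_jar in the frame of tray between -0.032 and 0.032 m and y of brown_jar in the frame of tray between -0.047 and 0.047 m and z of brown_jar in the frame of tray between -0.004 and 0.015 m and value of joint lever above 0.8 rad), for 0.1 s.
At the end, for the whole second after the job is handed in: Both jars stand released and at rest on the tray floor (within 32 mm in tray x, 47 mm in tray y of its centre; tilt under 0.15 rad), tray flat on the table, lever down (under 0.1 rad), the other four rack things within 40 mm of their starts, the jars and tin among them upright within 0.3 rad (x of green_jar in the frame of tray between -0.032 and 0.032 m and y of green_jar in the frame of tray between -0.047 and 0.047 m and z of green_jar in the frame of tray between -0.004 and 0.015 m and angle between each of green_jar, brown_jar's own z axis and vertical below 0.15 rad and contact force between each of green_jar, brown_jar and the arm below 0.05 N and contact force between each of green_jar, brown_jar and the fingers below 0.05 N and linear speed of each of green_jar, brown_jar below 0.03 m/s and x of brown_jar in the frame of tray between -0.032 and 0.032 m and y of brown_jar in the frame of tray between -0.047 and 0.047 m and z of brown_jar in the frame of tray between -0.004 and 0.015 m and distance of each of black_jar, chilli_jar, tin, garlic_rack from where it was at the start of the episode below 0.04 m and angle between each of black_jar, chilli_jar, tin's own z axis and vertical below 0.3 rad and value of joint lever below 0.1 rad and angle between tray's own z axis and vertical below 0.1 rad and height (world z) of tray below 0.01 m); the robot touches nothing.
It fails at once if a picked jar tips over (more than 0.8 rad) (angle between any of green_jar, brown_jar's own z axis and vertical above 0.8 rad).
It fails at once if a picked jar is dropped (falls free for more than about 30 mm) ((linear speed of green_jar above 0.75 m/s and contact force between green_jar and anything else below 0.01 N) or (linear speed of brown_jar above 0.75 m/s and contact force between brown_jar and anything else below 0.01 N)).
It fails at once if something that should stay in the rack is moved by more than 60 mm (distance of any of black_jar, chilli_jar, tin, garlic_rack from where it was at the start of the episode above 0.06 m).
It fails at once if a bystander (shaker, carton, loose garlic) is moved by more than 30 mm (distance of any of pepper_shaker, carton, garlic from where it was at the start of the episode above 0.03 m).
It fails at once if the tray is tipped by more than 0.4 rad (angle between tray's own z axis and vertical above 0.4 rad).
It also fails if it takes over 72 s, if anything falls off the work surface, if the arm or the gripper's body presses on something with over 40 N, if the wrist force passes 120 N, or if a joint passes its speed limit or range.

## Working session

There is one attempt and no reset: what is moved stays moved. The work goes in short steps, Python scripts to look and compute and a tool call to move; the robot and the scene stay as the last step left them, time stands still between calls to the robot, and variables do not carry over. Pictures are saved under pics/ and viewed, about 8 in all and at most 12, crops included, and the job is handed in when it is done.

Besides the shell and the picture viewer there is one more tool, called after "Emit:" as name(argument=value, ...), one argument or row to a line, values as JSON. step_arm: Moves the arm, as the interface text tells. Its arguments: {"type":"object","properties":{"increments":{"type":"array"},"force":{"type":"number"}},"required":["increments"]}

```bash
mkdir -p pics; cat > h.py <<'E'
import numpy as np, cv2
from station import get_state, grab_frame, sign_off, outline_of
def save(f,n): cv2.imwrite('pics/'+n,cv2.cvtColor(f['color'],cv2.COLOR_RGB2BGR))
def ray(f,uv):
    K=np.array(f['mtx']);R=np.array(f['rotation']);d=R@np.linalg.inv(K)@np.array([uv[0],uv[1],1.]);return np.array(f['xyz']),d
def atz(f,uv,z):
    c,d=ray(f,uv);return c+d*(z-c[2])/d[2]
def proj(f,p):
    q=np.array(f['mtx'])@np.array(f['rotation']).T@(np.array(p)-f['xyz']);return q[:2]/q[2]
E
python3 - <<'E'
from h import *
print(get_state())
np.set_printoptions(precision=3,suppress=True)
a=grab_frame('top');b=grab_frame('side');save(a,'top0.png');save(b,'side0.png')
for f in (a,b):
    print(f['xyz'],np.array(f['rotation']).tolist(),f['mtx'])
    for n in 'rack lever_knob green_jar brown_jar black_jar chilli_jar tin garlic_rack tray pepper_shaker carton garlic'.split():
        for o in outline_of(f,n)[:2]:
            ys,xs=np.nonzero(o['region']);print(n,round(o['p'],2),o['xy'],xs.min(),xs.max(),ys.min(),ys.max(),atz(f,o['xy'],0.1 if 'jar' in n else 0.045)[:2])
E
```

```text
{'t': 0.0, 'joints': array([ 6.33166494e+01,  1.51724713e+01,  9.19817085e+01, -4.97030036e-05,
        7.29774119e+01, -2.11340307e+00]), 'qvel': array([-0.0302065 ,  0.03457331,  0.09881027, -0.06999115, -0.01662714,
        0.01334533]), 'tau': array([ 5.42497619e-04, -5.15125680e+01, -3.67309713e+01,  8.29733312e-05,
        1.29462205e-02, -2.03372372e-05]), 'position': array([0.2803302 , 0.61322688, 0.22991879]), 'eef_rot': array([-1.79868496e+02, -4.80530552e-03,  1.55430062e+02]), 'force': array([-0.07181355, -0.49639645,  0.38076962]), 'ft_torque': array([ 0.02977696,  0.00292341, -0.01216268]), 'grip_width': 0.08571469808099282}
[ 0.379 -0.044  1.314] [-168.42454964679973, 0.027140409594935837, -89.91425443600131] [[538.84    0.    314.783]
 [  0.    538.84  242.169]
 [  0.      0.      1.   ]]Traceback (most recent call last):
  File "<stdin>", line 9, in <module>
  File "h.py", line 7, in atz
    c,d=ray(f,uv);return c+d*(z-c[2])/d[2]
                                      ~^^^
IndexError: invalid index to scalar variable.
```

```bash
cat > h.py <<'E'
import numpy as np, cv2
from scipy.spatial.transform import Rotation as Ro
from station import get_state, grab_frame, sign_off, outline_of
np.set_printoptions(precision=3,suppress=True)
def save(f,n): cv2.imwrite('pics/'+n,cv2.cvtColor(f['color'],cv2.COLOR_RGB2BGR))
def RM(f): return Ro.from_euler('xyz',f['rotation'],degrees=True).as_matrix()
def ray(f,uv):
    K=np.array(f['mtx']);d=RM(f)@np.linalg.inv(K)@np.array([uv[0],uv[1],1.]);return np.array(f['xyz']),d
def atz(f,uv,z):
    c,d=ray(f,uv);return c+d*(z-c[2])/d[2]
def proj(f,p):
    q=np.array(f['mtx'])@RM(f).T@(np.array(p)-f['xyz']);return q[:2]/q[2]
E
python3 - <<'E'
from h import *
a=grab_frame('top');b=grab_frame('side');save(a,'top0.png');save(b,'side0.png')
for f in (a,b):
    print(f['xyz'],f['rotation'])
    for n in 'rack lever_knob green_jar brown_jar black_jar chilli_jar tin garlic_rack tray pepper_shaker carton garlic'.split():
        for o in outline_of(f,n)[:2]:
            ys,xs=np.nonzero(o['region']);print(n,round(o['p'],2),np.array(o['xy']),xs.min(),xs.max(),ys.min(),ys.max(),atz(f,o['xy'],0.1 if 'jar' in n else 0.045)[:2])
E
```

```text
[ 0.379 -0.044  1.314] [-168.425    0.027  -89.914]
rack 0.68 [327.  295.4] 273 382 239 340 [ 0.511 -0.072]
rack 0.5 [329.4 278.4] 288 372 239 304 [ 0.551 -0.078]
lever_knob 0.69 [331.  278.2] 290 370 240 302 [ 0.551 -0.082]
green_jar 0.63 [364.2 287. ] 351 373 272 296 [ 0.524 -0.155]
brown_jar 0.73 [333.4 288. ] 322 341 274 294 [ 0.522 -0.085]
black_jar 0.81 [295.1 281.9] 287 305 271 293 [0.535 0.001]
chilli_jar 0.83 [329.1 320.7] 316 340 306 332 [ 0.448 -0.075]
chilli_jar 0.32 [294.2 281.8] 287 305 272 293 [0.536 0.003]
tin 0.66 [363.2 320.9] 350 376 311 335 [ 0.451 -0.157]
garlic_rack 0.58 [289.8 316.8] 280 302 308 329 [0.46  0.015]
tray 0.65 [184.  296.2] 149 211 270 321 [0.508 0.265]
carton 0.78 [488.1 244.2] 444 526 234 254 [ 0.634 -0.46 ]
garlic 0.74 [234.7 206.1] 226 244 196 215 [0.728 0.152]
garlic 0.64 [330.4 293.4] 274 382 239 340 [ 0.515 -0.08 ]
[-0.003 -1.088  0.679] [-114.476    0.519  -31.958]
rack 0.82 [290.7 293.2] 218 336 230 336 [ 0.508 -0.145]
rack 0.19 [289.7 244.2] 264 318 231 262 [0.626 0.071]
lever_knob 0.29 [307.2 229.2] 302 316 222 236 [0.712 0.127]
green_jar 0.84 [301.9 284.2] 294 315 262 303 [ 0.5   -0.208]
brown_jar 0.89 [283.8 268.6] 278 297 253 289 [ 0.502 -0.128]
black_jar 0.72 [272.5 255.7] 263 281 236 272 [ 0.51  -0.061]
chilli_jar 0.74 [254.6 277.1] 242 268 263 298 [ 0.432 -0.128]
tin 0.69 [272.5 298.1] 255 282 285 314 [ 0.465 -0.141]
tin 0.61 [372.2 235.6] 360 386 216 262 [ 0.834 -0.003]
garlic_rack 0.54 [234.5 270.5] 229 241 267 281 [0.448 0.017]
tray 0.96 [219.9 237.5] 196 238 217 251 [0.491 0.207]
tray 0.66 [255.9 277.4] 240 269 263 298 [ 0.475 -0.04 ]
pepper_shaker 0.95 [372. 237.] 360 386 216 263 [ 0.829 -0.009]
carton 0.28 [304.8 283.7] 294 315 262 304 [ 0.555 -0.125]
garlic 0.67 [306.8 230.9] 301 317 222 237 [0.705 0.118]
```

View pics/top0.png

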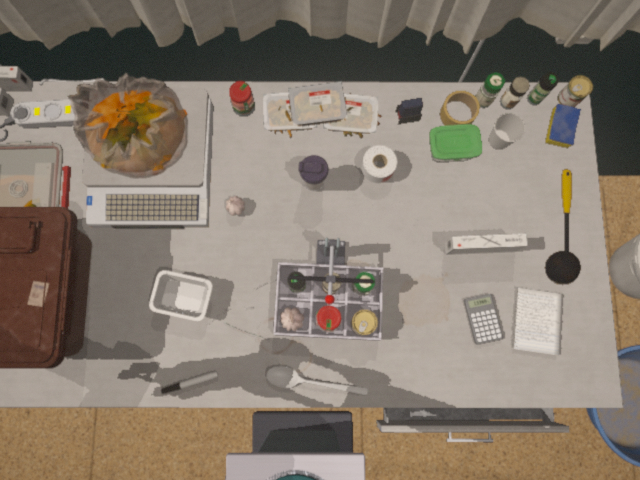

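View pics/side0.png

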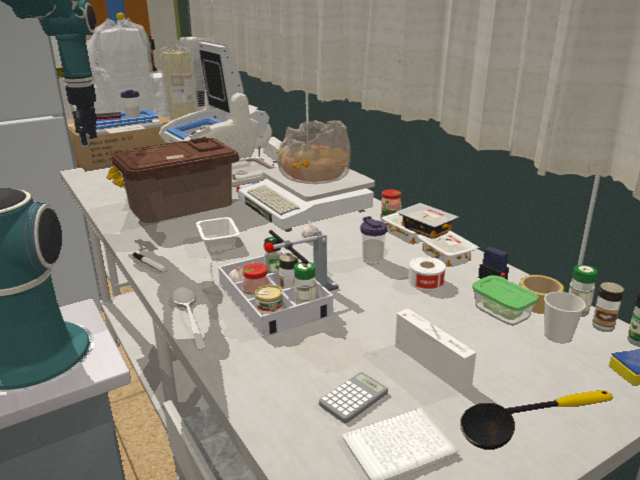

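```bash
python3 - <<'E'
from h import *
a=grab_frame('top')
c=cv2.cvtColor(a['color'],cv2.COLOR_RGB2BGR)[230:350,140:400]
cv2.imwrite('pics/c1.png',cv2.resize(c,None,fx=3,fy=3,interpolation=cv2.INTER_CUBIC))
o=outline_of(a,'tray')[0]['region'].astype(np.uint8)
ct=max(cv2.findContours(o,0,2)[0],key=cv2.contourArea)
r=cv2.minAreaRect(ct);print(r);print([atz(a,p,.045)[:2] for p in cv2.boxPoints(r)],atz(a,r[0],.045))
for n,z,p in (('knob',.128,(330,299)),):print(atz(a,p,z))
for p in ((277,263),(383,263),(274,336),(381,340)):print(atz(a,p,.05)[:2])
E
```

```text
((179.8914794921875, 295.8143615722656), (58.354270935058594, 43.90439224243164), 12.200469017028809)
[array([0.473, 0.35 ]), array([0.575, 0.335]), array([0.545, 0.198]), array([0.445, 0.215])] [0.509 0.275 0.045]
[ 0.494 -0.077  0.128]
[0.587 0.047]
[ 0.587 -0.205]
[0.416 0.051]
[ 0.407 -0.196]
```

View pics/c1.png

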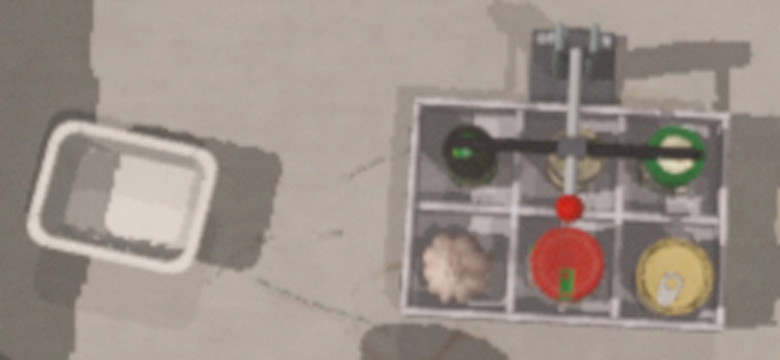

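```bash
cat >> h.py <<'E'
def mv(p,yaw,rp=(180,0),s=None):
    """row numbers (cm, deg) from the present pose to a world TCP target"""
    s=s or get_state();R0=Ro.from_euler('xyz',s['eef_rot'],degrees=True)
    d=R0.inv().apply(np.array(p)-s['position'])*100
    r=(R0.inv()*Ro.from_euler('xyz',[rp[0],rp[1],yaw],degrees=True)).as_rotvec(degrees=True)
    print('delta',d.round(2),'rot',r.round(2),'rows>=',round(max(np.linalg.norm(d)/5,np.linalg.norm(r)/8.59),1))
def rack2w(c,psi,v):
    k=np.radians(psi);return np.array([c[0]+np.cos(k)*v[0]-np.sin(k)*v[1],c[1]+np.sin(k)*v[0]+np.cos(k)*v[1],v[2]])
E
python3 - <<'E'
from h import *
a=grab_frame('top')
P=[atz(a,(140+u/3,230+v/3),.05)[:2] for u,v in ((415,100),(729,115),(403,313),(721,327))]
W=np.array(P);M=np.array([[85,125],[85,-125],[-85,125],[-85,-125]])/1e3
c=W.mean(0);H=M.T@(W-c);psi=np.degrees(np.arctan2(H[0,1]-H[1,0],H[0,0]+H[1,1]));print('rack',c,psi,W-c)
for n,v in (('knob',(-.005,0,.128)),('hinge',(.122,0,.128)),('jar-81',(.042,-.081,.11)),('jar0',(.042,0,.11))):print(n,rack2w(c,psi,v))
print('knob px',atz(a,(140+569/3,230+208/3),.128),'green',atz(a,(140+673/3,230+157/3),.111),'brown',atz(a,(140+573/3,230+165/3),.1),'black',atz(a,(140+470/3,230+155/3),.11))
k=rack2w(c,psi,(-.005,0,.30));mv((k[0],k[1],.30),177)
w=grab_frame('wrist');s=get_state();R0=Ro.from_euler('xyz',s['eef_rot'],degrees=True)
print('cam in tool',R0.inv().apply(np.array(w['xyz'])-s['position']),(R0.inv()*Ro.from_euler('xyz',w['rotation'],degrees=True)).as_euler('xyz',degrees=True))
E
```

```text
rack [ 0.497 -0.077] -2.659095924697458 [[ 0.089  0.12 ]
 [ 0.077 -0.128]
 [-0.078  0.127]
 [-0.088 -0.118]]
knob [ 0.492 -0.076  0.128]
hinge [ 0.619 -0.082  0.128]
jar-81 [ 0.536 -0.16   0.11 ]
jar0 [ 0.539 -0.079  0.11 ]
knob px [ 0.493 -0.076  0.128] green [ 0.533 -0.155  0.111] brown [ 0.528 -0.08   0.1  ] black [ 0.535 -0.003  0.11 ]
delta [-47.96 -53.98  -6.87] rot [ -0.    -0.   -21.57] rows>= 14.5
cam in tool [ 0.071 -0.    -0.142] [-16.161   0.047  89.96 ]
```

Emit:
step_arm(
  increments=[
    {"delta_pos": [0,0,-5],"rotation": [0,0,0],"fingers": -1},
    {"delta_pos": [-4,-4.5,-6.9],"rotation": [0,0,0],"fingers": -1},
    {"delta_pos": [-48,-54,-6.9],"rotation": [0,0,-21.6],"fingers": -0.4},
    {"delta_pos": [-48,-54,-6.9],"rotation": [0,0,-21.6],"fingers": -0.4},
    {"delta_pos": [-48,-54,-6.9],"rotation": [0,0,-21.6],"fingers": -0.4},
    {"delta_pos": [-48,-54,-6.9],"rotation": [0,0,-21.6],"fingers": -0.4},
    {"delta_pos": [-48,-54,-6.9],"rotation": [0,0,-21.6],"fingers": -0.4},
    {"delta_pos": [-48,-54,-6.9],"rotation": [0,0,-21.6],"fingers": -0.4},
    {"delta_pos": [-48,-54,-6.9],"rotation": [0,0,-21.6],"fingers": -0.4},
    {"delta_pos": [-48,-54,-6.9],"rotation": [0,0,-21.6],"fingers": -0.4},
    {"delta_pos": [-48,-54,-6.9],"rotation": [0,0,-21.6],"fingers": -0.4},
    {"delta_pos": [-48,-54,-6.9],"rotation": [0,0,-21.6],"fingers": -0.4},
  ],
)

```text
t: 2.85
position: [0.4416, 0.0884, 0.2998]
eef_rot: [180.0, 0.1, 177.0]
force: [0.6, 0.3, -0.5]
grip_width: 0.0597
```

Emit:
step_arm(
  increments=[
    {"delta_pos": [-4,16.4,0],"rotation": [0,0,0],"fingers": -0.4},
    {"delta_pos": [-4,16.4,0],"rotation": [0,0,0],"fingers": -0.4},
    {"delta_pos": [-4,16.4,0],"rotation": [0,0,0],"fingers": -0.4},
    {"delta_pos": [-4,16.4,0],"rotation": [0,0,0],"fingers": -0.4},
    {"delta_pos": [-4,16.4,0],"rotation": [0,0,0],"fingers": -0.4},
  ],
)

```text
t: 3.35
position: [0.4901, 0.2539, 0.2988]
eef_rot: [-180.0, -0.0, 177.2]
force: [-0.2, -0.9, -0.8]
grip_width: 0.0596
```

```bash
python3 - <<'E'
from h import *
s=get_state();print(s['position'],s['eef_rot'],s['joints'])
w=grab_frame('wrist');save(w,'w1.png')
hsv=cv2.cvtColor(w['color'],cv2.COLOR_RGB2HSV)
for n in ('lever_knob','green_jar','brown_jar','black_jar'):
    for o in outline_of(w,n)[:2]:print(n,round(o['p'],2),np.array(o['xy']),o['region'].sum(),atz(w,o['xy'],.128 if 'k' ==n[6:7] else .108))
E
```

```text
[0.49  0.254 0.299] [-179.992   -0.041  177.187] [ 24.792  -0.257 102.069   0.012  78.228 -62.398]
lever_knob 0.6 [ 30.4 296.2] 627 [ 0.544 -0.008  0.128]
lever_knob 0.37 [ 17.4 188.9] 2320 [0.448 0.006 0.128]
brown_jar 0.71 [ 23.  259.4] 1862 [ 0.515 -0.022  0.108]
black_jar 0.87 [ 76.3 265.5] 3357 [0.524 0.026 0.108]
```

View pics/w1.png

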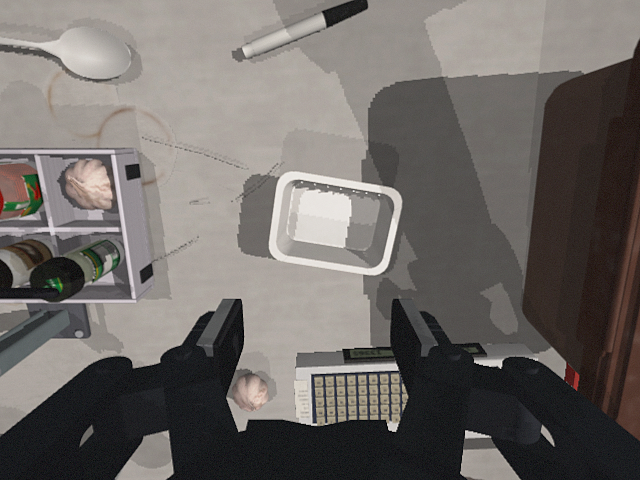

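```bash
python3 - <<'E'
from h import *
w=grab_frame('wrist')
o=outline_of(w,'tray')[0];ct=max(cv2.findContours(o['region'].astype(np.uint8),0,2)[0],key=cv2.contourArea)
W=np.array([atz(w,p[0],.045)[:2] for p in ct]).astype(np.float32)
r=cv2.minAreaRect(W);print(o['p'],r)
mv((0.468,-0.076,.29),177.3)
E
```

```text
0.63 ((0.5117179751396179, 0.2715635895729065), (0.13537104427814484, 0.10109660774469376), 77.90460205078125)
delta [  0.43 -32.78   0.96] rot [-0.    0.03 -0.32] rows>= 6.6
```

Emit:
step_arm(
  increments=[
    {"delta_pos": [0.5,-33,1],"rotation": [0,0,0],"fingers": -0.4},
    {"delta_pos": [0.5,-33,1],"rotation": [0,0,0],"fingers": -0.4},
    {"delta_pos": [0.5,-33,1],"rotation": [0,0,0],"fingers": -0.4},
    {"delta_pos": [0.5,-33,1],"rotation": [0,0,0],"fingers": -0.4},
    {"delta_pos": [0.5,-33,1],"rotation": [0,0,0],"fingers": -0.4},
    {"delta_pos": [0.5,-33,1],"rotation": [0,0,0],"fingers": -0.4},
    {"delta_pos": [0.5,-33,1],"rotation": [0,0,0],"fingers": -0.4},
    {"delta_pos": [0.5,-33,1],"rotation": [0,0,0],"fingers": -0.4},
    {"delta_pos": [0.5,-33,1],"rotation": [0,0,0],"fingers": -0.4},
  ],
)

```text
t: 4.6
position: [0.4673, -0.078, 0.2895]
eef_rot: [180.0, 0.0, 176.9]
force: [0.3, -0.9, 0.9]
grip_width: 0.0599
```

```bash
python3 - <<'E'
from h import *
s=get_state();print(s['position'],s['eef_rot'],s['joints'])
w=grab_frame('wrist');save(w,'w2.png')
for n in ('lever_knob','green_jar','brown_jar','black_jar','rack'):
    for o in outline_of(w,n)[:2]:
        ys,xs=np.nonzero(o['region']);print(n,round(o['p'],2),np.array(o['xy']),xs.min(),xs.max(),ys.min(),ys.max(),o['region'].sum(),atz(w,o['xy'],.128 if 'k' ==n[6:7] else .108))
E
```

```text
[ 0.467 -0.078  0.289] [179.976   0.022 176.87 ] [-12.51   -9.027 111.152   0.028  77.857 -99.387]
lever_knob 0.92 [317.4 305.2] 215 425 246 393 3679 [ 0.539 -0.081  0.128]
lever_knob 0.32 [ 44.  357.6] 0 102 331 394 5030 [ 0.578 -0.336  0.128]
green_jar 0.6 [248.6 274.6] 212 272 245 318 2441 [ 0.514 -0.143  0.108]
brown_jar 0.68 [309.9 278.4] 293 338 247 298 1164 [ 0.521 -0.087  0.108]
black_jar 0.57 [390.1 269.2] 367 423 244 298 2179 [ 0.516 -0.013  0.108]
rack 0.68 [325.5 243.2] 194 443 154 401 25652 [ 0.488 -0.071  0.108]
```

View pics/w2.png

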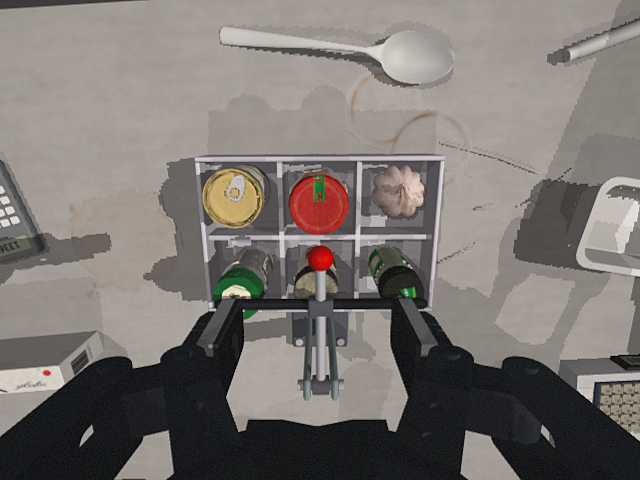

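```bash
python3 - <<'E'
from h import *
w=grab_frame('wrist');at=lambda u,v,z:print((u,v),atz(w,(u,v),z))
at(320,257,.128)
at(197,157,.05);at(444,155,.05);at(210,308,.05);at(320,385,.128);at(320,308,.128)
at(239,292,.111);at(400,285,.11)
k=atz(w,(320,257),.128)
mv((k[0],k[1],.112),177.3)
E
```

```text
(320, 257) [ 0.495 -0.075  0.128]
(197, 157) [ 0.41  -0.192  0.05 ]
(444, 155) [0.42  0.052 0.05 ]
(210, 308) [ 0.573 -0.2    0.05 ]
(320, 385) [ 0.622 -0.081  0.128]
(320, 308) [ 0.542 -0.077  0.128]
(239, 292) [ 0.53  -0.151  0.111]
(400, 285) [ 0.531 -0.003  0.11 ]
delta [-2.68  0.29 17.73] rot [ 0.    0.   -0.17] rows>= 3.6
```

Emit:
step_arm(
  increments=[
    {"delta_pos": [-2.7,0.3,5],"rotation": [0,0,0],"fingers": -0.4},
    {"delta_pos": [-2.7,0.3,9],"rotation": [0,0,0],"fingers": -0.4},
    {"delta_pos": [-2.7,0.3,13],"rotation": [0,0,0],"fingers": -0.4},
    {"delta_pos": [-2.7,0.3,16],"rotation": [0,0,0],"fingers": -0.4},
    {"delta_pos": [-2.7,0.3,18],"rotation": [0,0,0],"fingers": -0.4},
    {"delta_pos": [-2.7,0.3,18],"rotation": [0,0,0],"fingers": -0.4},
    {"delta_pos": [-2.7,0.3,18],"rotation": [0,0,0],"fingers": 1},
    {"delta_pos": [-2.7,0.3,18],"rotation": [0,0,0],"fingers": 1},
    {"delta_pos": [-2.7,0.3,18],"rotation": [0,0,0],"fingers": 1},
    {"delta_pos": [-2.7,0.3,18],"rotation": [0,0,0],"fingers": 1},
  ],
  force=30,
)

```text
t: 5.95
position: [0.4964, -0.0768, 0.1111]
eef_rot: [-179.9, 0.2, 177.1]
force: [1.0, -4.5, 0.9]
grip_width: 0.02
```

```bash
python3 - <<'E'
from h import *
s=get_state();print(s['t'],s['position'],s['eef_rot'],s['force'],s['grip_width'])
# arc rows in tool axes for lever angle th (current 0), tool fixed downward
for th in np.linspace(0,1.75,13)[1:]:
    d=np.array([127*(1-np.cos(th)),0,127*np.sin(th)])/10
    print(round(th,2),(-d[0]).round(1),0,(-d[2]).round(1))
E
```

```text
5.95 [ 0.496 -0.077  0.111] [-179.879    0.222  177.062] [ 1.043 -4.491  0.885] 0.019988726802553227
0.15 -0.1 0 -1.8
0.29 -0.5 0 -3.7
0.44 -1.2 0 -5.4
0.58 -2.1 0 -7.0
0.73 -3.2 0 -8.5
0.88 -4.6 0 -9.7
1.02 -6.1 0 -10.8
1.17 -7.7 0 -11.7
1.31 -9.5 0 -12.3
1.46 -11.3 0 -12.6
1.6 -13.1 0 -12.7
1.75 -15.0 0 -12.5
```

Emit:
step_arm(
  increments=[
    {"delta_pos": [-0.1,0,-1.8],"rotation": [0,0,0],"fingers": 1},
    {"delta_pos": [-0.5,0,-3.7],"rotation": [0,0,0],"fingers": 1},
    {"delta_pos": [-1.2,0,-5.4],"rotation": [0,0,0],"fingers": 1},
    {"delta_pos": [-2.1,0,-7.0],"rotation": [0,0,0],"fingers": 1},
    {"delta_pos": [-3.2,0,-8.5],"rotation": [0,0,0],"fingers": 1},
    {"delta_pos": [-4.6,0,-9.7],"rotation": [0,0,0],"fingers": 1},
    {"delta_pos": [-6.1,0,-10.8],"rotation": [0,0,0],"fingers": 1},
    {"delta_pos": [-7.7,0,-11.7],"rotation": [0,0,0],"fingers": 1},
    {"delta_pos": [-9.5,0,-12.3],"rotation": [0,0,0],"fingers": 1},
    {"delta_pos": [-11.3,0,-12.6],"rotation": [0,0,0],"fingers": 1},
    {"delta_pos": [-13.1,0,-12.7],"rotation": [0,0,0],"fingers": 1},
    {"delta_pos": [-14.4,0,-12.6],"rotation": [0,0,0],"fingers": 1},
  ],
)

```text
t: 7.15
position: [0.6394, -0.0839, 0.2364]
eef_rot: [-179.9, 0.0, 177.0]
force: [-1.9, -3.5, 1.7]
grip_width: 0.0196
```

```bash
python3 - <<'E'
from h import *
s=get_state();print(s['t'],s['position'],s['eef_rot'],s['force'],s['grip_width'])
a=grab_frame('side')
save(a,'s1.png');cv2.imwrite('pics/s1c.png',cv2.cvtColor(cv2.resize(a['color'][180:350,180:420],None,fx=3,fy=3),cv2.COLOR_RGB2BGR))
print(proj(a,(.6215,-.081,.255)),proj(a,(.6215,-.081,.128)))
E
```

```text
7.15 [ 0.639 -0.084  0.236] [-179.937    0.038  177.02 ] [-1.867 -3.509  1.722] 0.019604545640552803
[318.806 183.87 ] [319.305 236.165]
```

View pics/s1c.png

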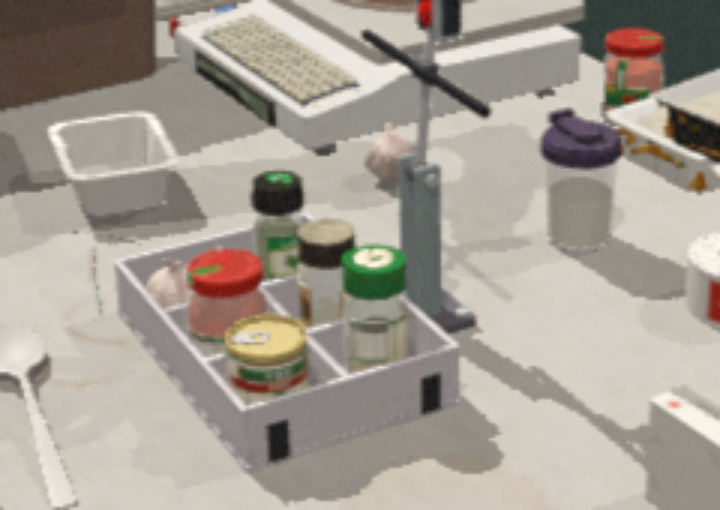

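Emit:
step_arm(
  increments=[
    {"delta_pos": [0,0,0],"rotation": [0,0,0],"fingers": -0.4},
    {"delta_pos": [0,0,0],"rotation": [0,0,0],"fingers": -0.4},
    {"delta_pos": [0,0,-4],"rotation": [0,0,0],"fingers": -0.4},
    {"delta_pos": [0,0,-8.5],"rotation": [0,0,0],"fingers": -0.4},
    {"delta_pos": [5,0,-9],"rotation": [0,0,8.5],"fingers": -0.4},
    {"delta_pos": [10,-1,-9],"rotation": [0,0,17],"fingers": -0.4},
    {"delta_pos": [12,-2,-9],"rotation": [0,0,25.5],"fingers": -0.4},
    {"delta_pos": [12,-2,-9],"rotation": [0,0,34],"fingers": -0.4},
    {"delta_pos": [12,-2,-9],"rotation": [0,0,42.5],"fingers": -0.4},
    {"delta_pos": [12,-2,-9],"rotation": [0,0,51],"fingers": -0.4},
    {"delta_pos": [12,-2,-9],"rotation": [0,0,59.5],"fingers": -0.4},
    {"delta_pos": [12,-2,-9],"rotation": [0,0,68],"fingers": -0.4},
  ],
)

```text
t: 8.4
position: [0.5169, -0.0962, 0.3252]
eef_rot: [180.0, -0.1, 108.7]
force: [-1.4, 0.1, -0.2]
grip_width: 0.0598
```

Emit:
step_arm(
  increments=[
    {"delta_pos": [0,0,0],"rotation": [0,0,8.5],"fingers": -0.4},
    {"delta_pos": [0,0,0],"rotation": [0,0,17],"fingers": -0.4},
    {"delta_pos": [0,0,0],"rotation": [0,0,21.7],"fingers": -0.4},
    {"delta_pos": [0,0,0],"rotation": [0,0,21.7],"fingers": -0.4},
  ],
)

```text
t: 8.8
position: [0.5171, -0.0962, 0.3252]
eef_rot: [-180.0, -0.0, 87.3]
force: [-0.2, 0.6, -0.6]
grip_width: 0.0598
```

```bash
python3 - <<'E'
from h import *
s=get_state();print(s['t'],s['position'],s['eef_rot'],s['joints'],s['force'],s['grip_width'])
w=grab_frame('wrist');save(w,'w3.png');a=grab_frame('side')
for f in (w,a):
  for n in ('green_jar','brown_jar','lever_knob'):
    for o in outline_of(f,n)[:1]:
        ys,xs=np.nonzero(o['region']);print(n,round(o['p'],2),np.array(o['xy']),xs.min(),xs.max(),ys.min(),ys.max())
E
```

```text
8.8 [ 0.517 -0.096  0.325] [-179.998   -0.047   87.337] [-13.286  -3.765 102.753   0.046  81.023 -10.631] [-0.234  0.649 -0.625] 0.05977354988209157
green_jar 0.64 [337.2 257.9] 316 359 229 292
brown_jar 0.62 [334.7 194.3] 316 358 169 219
lever_knob 0.75 [478.5 220.5] 419 540 68 338
green_jar 0.68 [306. 280.] 294 315 261 303
brown_jar 0.87 [287.8 268. ] 279 296 253 287
lever_knob 0.61 [322.1 202.4] 301 343 179 237
```

View pics/w3.png

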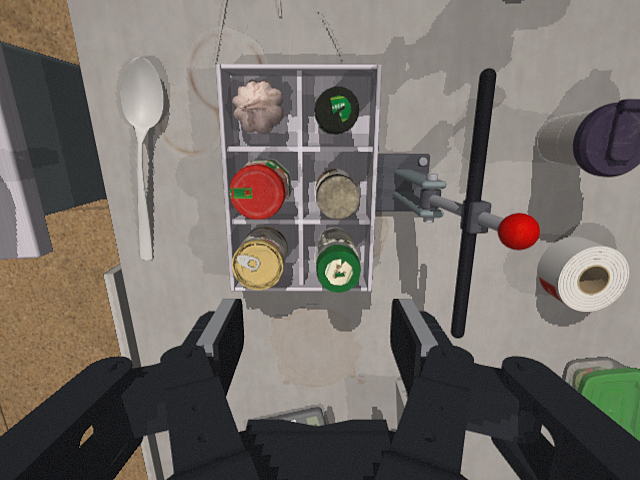

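```bash
python3 - <<'E'
from h import *
w=grab_frame('wrist')
for n,u,v,z in (('green',339,269,.111),('brown',338,194,.101),('chilli edge',285,190,.091),('chilli',258,190,.091),('tin',259,262,.077),('tin r',284,262,.077),('headbase',381,180,.0),('head near side',394,185,.138)):print(n,atz(w,(u,v),z))
a=grab_frame('side')
g=atz(w,(339,269),.111);b=atz(w,(338,194),.101);print('side px of caps',proj(a,g),proj(a,b))
c=cv2.cvtColor(a['color'],cv2.COLOR_RGB2BGR)
mv((g[0],g[1],.17),87.3)
E
```

```text
green [ 0.538 -0.154  0.111]
brown [ 0.539 -0.08   0.101]
chilli edge [ 0.487 -0.075  0.091]
chilli [ 0.46  -0.074  0.091]
tin [ 0.452 -0.154  0.077]
tin r [ 0.479 -0.156  0.077]
headbase [ 0.598 -0.08   0.   ]
head near side [ 0.587 -0.069  0.138]
side px of caps [304.313 264.555] [288.232 255.354]
delta [-5.65  2.25 15.53] rot [ 0.   -0.    0.05] rows>= 3.3
```

Emit:
step_arm(
  increments=[
    {"delta_pos": [-3,1.5,4],"rotation": [0,0,0],"fingers": -0.4},
    {"delta_pos": [-5.7,2.1,8],"rotation": [0,0,0],"fingers": -0.4},
    {"delta_pos": [-5.7,2.1,13],"rotation": [0,0,0],"fingers": -0.4},
    {"delta_pos": [-5.7,2.1,17],"rotation": [0,0,0],"fingers": -0.4},
    {"delta_pos": [-5.7,2.1,20],"rotation": [0,0,0],"fingers": -0.4},
    {"delta_pos": [-5.7,2.1,23],"rotation": [0,0,0],"fingers": -0.4},
    {"delta_pos": [-5.7,2.1,25.9],"rotation": [0,0,0],"fingers": -0.4},
    {"delta_pos": [-5.7,2.1,25.9],"rotation": [0,0,0],"fingers": -0.4},
    {"delta_pos": [-5.7,2.1,25.9],"rotation": [0,0,0],"fingers": 0.3},
    {"delta_pos": [-5.7,2.1,25.9],"rotation": [0,0,0],"fingers": 0.3},
    {"delta_pos": [-5.7,2.1,25.9],"rotation": [0,0,0],"fingers": 0.3},
  ],
  force=30,
)

```text
t: 10.4
position: [0.5376, -0.1553, 0.0683]
eef_rot: [179.8, 0.1, 87.3]
force: [-0.4, 0.6, -0.9]
grip_width: 0.0447
```

```bash
python3 - <<'E'
from h import *
s=get_state();print(s['t'],s['position'],s['eef_rot'],s['force'],s['ft_torque'],s['grip_width'])
k=np.radians(-12.1);R=np.array([[np.cos(k),-np.sin(k)],[np.sin(k),np.cos(k)]]);T=np.array([.512,.272])
for y in (.026,-.027):print(y,T+R@[0,y])
p=T+R@[0,.026];mv((p[0],p[1],.25),77.9)
E
```

```text
10.4 [ 0.538 -0.155  0.068] [179.812   0.053  87.333] [-0.392  0.588 -0.862] [-0.038  0.048 -0.016] 0.044727941277800644
0.026 [0.517 0.297]
-0.027 [0.506 0.246]
delta [ 45.11  -4.06 -18.23] rot [0.19 0.04 9.43] rows>= 9.8
```

Emit:
step_arm(
  increments=[
    {"delta_pos": [0,0,-2],"rotation": [0,0,0],"fingers": 0.3},
    {"delta_pos": [0,0,-5],"rotation": [0,0,0],"fingers": 0.3},
    {"delta_pos": [0,0,-9],"rotation": [0,0,0],"fingers": 0.3},
    {"delta_pos": [1,-0.5,-13],"rotation": [0,0,0],"fingers": 0.3},
    {"delta_pos": [4,-1,-15],"rotation": [0,0,0],"fingers": 0.3},
    {"delta_pos": [8,-2,-15],"rotation": [0,0,1],"fingers": 0.3},
    {"delta_pos": [12,-3,-15],"rotation": [0,0,2],"fingers": 0.3},
    {"delta_pos": [16.5,-3.5,-15],"rotation": [0,0,4],"fingers": 0.3},
    {"delta_pos": [21,-4,-15],"rotation": [0,0,6],"fingers": 0.3},
    {"delta_pos": [25.5,-4,-15],"rotation": [0,0,8],"fingers": 0.3},
    {"delta_pos": [30,-4,-15],"rotation": [0,0,9.4],"fingers": 0.3},
    {"delta_pos": [34,-4,-15],"rotation": [0,0,9.4],"fingers": 0.3},
  ],
)

```text
t: 11.6
position: [0.5122, 0.189, 0.2181]
eef_rot: [179.8, -0.1, 77.9]
force: [0.0, -0.8, -1.1]
grip_width: 0.0445
```

```bash
python3 - <<'E'
from h import *
s=get_state();print(s['t'],s['position'],s['eef_rot'],s['force'],s['ft_torque'],s['grip_width'])
mv((.517,.297,.19),77.9);mv((.517,.297,.068),77.9)
E
```

```text
11.6 [0.512 0.189 0.218] [179.844  -0.1    77.94 ] [ 0.025 -0.846 -1.121] [-0.025 -0.017 -0.003] 0.044487311941872054
delta [10.65 -1.79  2.83] rot [ 0.16 -0.1   0.04] rows>= 2.2
delta [10.63 -1.82 15.03] rot [ 0.16 -0.1   0.04] rows>= 3.7
```

Emit:
step_arm(
  increments=[
    {"delta_pos": [4,-0.7,0],"rotation": [0,0,0],"fingers": 0.3},
    {"delta_pos": [8,-1.4,0],"rotation": [0,0,0],"fingers": 0.3},
    {"delta_pos": [10.6,-1.8,1],"rotation": [0,0,0],"fingers": 0.3},
    {"delta_pos": [10.6,-1.8,3],"rotation": [0,0,0],"fingers": 0.3},
    {"delta_pos": [10.6,-1.8,6],"rotation": [0,0,0],"fingers": 0.3},
    {"delta_pos": [10.6,-1.8,9],"rotation": [0,0,0],"fingers": 0.3},
    {"delta_pos": [10.6,-1.8,12],"rotation": [0,0,0],"fingers": 0.3},
    {"delta_pos": [10.6,-1.8,14],"rotation": [0,0,0],"fingers": 0.3},
    {"delta_pos": [10.6,-1.8,14.7],"rotation": [0,0,0],"fingers": 0.3},
    {"delta_pos": [10.6,-1.8,14.9],"rotation": [0,0,0],"fingers": 0.3},
    {"delta_pos": [10.6,-1.8,14.9],"rotation": [0,0,0],"fingers": 0.3},
  ],
)

```text
t: 12.7
position: [0.5175, 0.2946, 0.0687]
eef_rot: [179.9, -0.1, 77.9]
force: [0.5, -0.5, -0.5]
grip_width: 0.0447
```

```bash
python3 - <<'E'
from h import *
s=get_state();print(s['t'],s['position'],s['eef_rot'],s['force'],s['ft_torque'],s['grip_width'])
a=grab_frame('side');c=a['color'][190:290,170:300]
cv2.imwrite('pics/s2.png',cv2.cvtColor(cv2.resize(c,None,fx=4,fy=4,interpolation=cv2.INTER_CUBIC),cv2.COLOR_RGB2BGR))
E
```

```text
12.7 [0.518 0.295 0.069] [179.901  -0.081  77.93 ] [ 0.467 -0.494 -0.54 ] [ 0.043 -0.04  -0.06 ] 0.04469727742720635
```

View pics/s2.png

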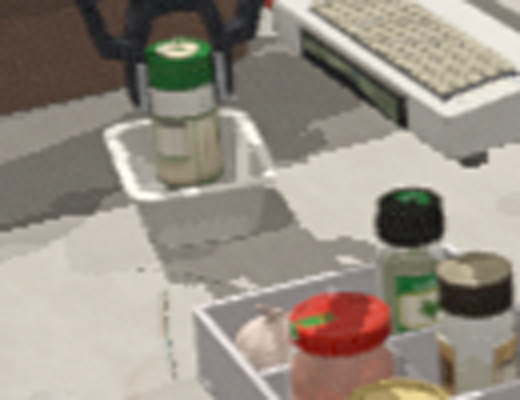

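Emit:
step_arm(
  increments=[
    {"delta_pos": [0,0,0.15],"rotation": [0,0,0],"fingers": 0.3},
    {"delta_pos": [0,0,0.3],"rotation": [0,0,0],"fingers": 0.3},
    {"delta_pos": [0,0,0.3],"rotation": [0,0,0],"fingers": 0.3},
  ],
)

```text
t: 13.05
position: [0.5167, 0.2942, 0.0647]
eef_rot: [180.0, -0.0, 77.9]
force: [1.1, 0.0, -1.2]
grip_width: 0.045
```

Emit:
step_arm(
  increments=[
    {"delta_pos": [0,0,0],"rotation": [0,0,0],"fingers": -0.1},
    {"delta_pos": [0,0,0],"rotation": [0,0,0],"fingers": -0.3},
    {"delta_pos": [0,0,0],"rotation": [0,0,0],"fingers": -0.4},
    {"delta_pos": [0,0,-2],"rotation": [0,0,0],"fingers": -0.4},
    {"delta_pos": [0,0,-6],"rotation": [0,0,0],"fingers": -0.4},
    {"delta_pos": [0,0,-11],"rotation": [0,0,0],"fingers": -0.4},
    {"delta_pos": [-4,0,-15],"rotation": [0,0,0],"fingers": -0.4},
    {"delta_pos": [-9,0,-18],"rotation": [0,0,0],"fingers": -0.4},
    {"delta_pos": [-13,0.5,-20],"rotation": [0,0,0],"fingers": -0.4},
    {"delta_pos": [-13,0.5,-20],"rotation": [0,0,0],"fingers": -0.4},
  ],
)

```text
t: 14.05
position: [0.4954, 0.1632, 0.2685]
eef_rot: [179.6, -0.1, 77.8]
force: [-0.4, 1.2, 0.2]
grip_width: 0.0599
```

```bash
python3 - <<'E'
from h import *
s=get_state();print(s['t'],s['position'],s['eef_rot'],s['force'],s['grip_width'])
w=grab_frame('wrist');save(w,'w4.png')
for n in ('green_jar','tray'):
    o=outline_of(w,n)[0];ys,xs=np.nonzero(o['region']);print(n,o['p'],np.array(o['xy']),xs.min(),xs.max(),ys.min(),ys.max())
ct=max(cv2.findContours(o['region'].astype(np.uint8),0,2)[0],key=cv2.contourArea)
print(cv2.minAreaRect(np.array([atz(w,p[0],.045)[:2] for p in ct]).astype(np.float32)))
mv((.537,-.081,.30),87.3)
E
```

```text
14.05 [0.495 0.163 0.268] [179.641  -0.086  77.783] [-0.361  1.192  0.21 ] 0.05994856099043844
green_jar 0.75 [308.7  56.5] 276 337 20 100
tray 0.89 [308.6 107.7] 249 363 10 169
((0.5108897089958191, 0.2715179920196533), (0.13435526192188263, 0.09985341131687164), 77.79167175292969)
delta [-23.24   9.36  -3.57] rot [ 0.05 -0.07 -9.46] rows>= 5.1
```

View pics/w4.png

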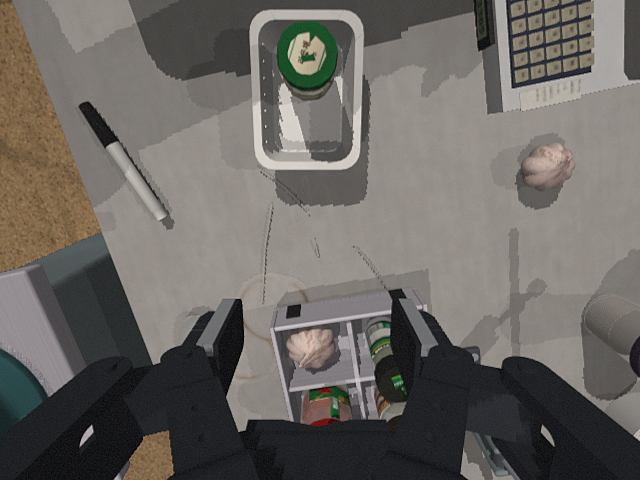

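Emit:
step_arm(
  increments=[
    {"delta_pos": [-4.5,2,-1],"rotation": [0,0,-2],"fingers": -0.4},
    {"delta_pos": [-9,4,-1],"rotation": [0,0,-4],"fingers": -0.4},
    {"delta_pos": [-13.5,6,-1],"rotation": [0,0,-6],"fingers": -0.4},
    {"delta_pos": [-18,8,-1],"rotation": [0,0,-8],"fingers": -0.4},
    {"delta_pos": [-22,9.2,-1],"rotation": [0,0,-9.5],"fingers": -0.4},
    {"delta_pos": [-23.2,9.4,-1],"rotation": [0,0,-9.5],"fingers": -0.4},
    {"delta_pos": [-23.2,9.4,2],"rotation": [0,0,-9.5],"fingers": -0.4},
    {"delta_pos": [-23.2,9.4,6],"rotation": [0,0,-9.5],"fingers": -0.4},
    {"delta_pos": [-23.2,9.4,10],"rotation": [0,0,-9.5],"fingers": -0.4},
    {"delta_pos": [-23.2,9.4,12],"rotation": [0,0,-9.5],"fingers": -0.4},
    {"delta_pos": [-23.2,9.4,12],"rotation": [0,0,-9.5],"fingers": -0.4},
  ],
)

```text
t: 15.3
position: [0.5339, -0.0781, 0.1385]
eef_rot: [-179.4, -0.1, 87.5]
force: [-1.0, 0.3, 0.6]
grip_width: 0.0599
```

```bash
python3 - <<'E'
from h import *
s=get_state();print(s['t'],s['position'],s['eef_rot'],s['force'],s['grip_width'])
mv((.537,-.081,.060),87.3)
E
```

```text
15.3 [ 0.534 -0.078  0.138] [-179.388   -0.138   87.499] [-0.967  0.34   0.578] 0.05988109690560896
delta [-0.3   0.41  7.84] rot [-0.61 -0.14  0.2 ] rows>= 1.6
```

Emit:
step_arm(
  increments=[
    {"delta_pos": [-0.3,0.4,1.5],"rotation": [-0.6,-0.1,0],"fingers": -0.4},
    {"delta_pos": [-0.3,0.4,3.5],"rotation": [-0.6,-0.1,0],"fingers": -0.4},
    {"delta_pos": [-0.3,0.4,5.5],"rotation": [-0.6,-0.1,0],"fingers": -0.4},
    {"delta_pos": [-0.3,0.4,7],"rotation": [-0.6,-0.1,0],"fingers": -0.4},
    {"delta_pos": [-0.3,0.4,7.8],"rotation": [-0.6,-0.1,0],"fingers": -0.4},
    {"delta_pos": [-0.3,0.4,7.8],"rotation": [-0.6,-0.1,0],"fingers": -0.4},
    {"delta_pos": [-0.3,0.4,7.8],"rotation": [-0.6,-0.1,0],"fingers": 0.3},
    {"delta_pos": [-0.3,0.4,7.8],"rotation": [-0.6,-0.1,0],"fingers": 0.3},
    {"delta_pos": [-0.3,0.4,7.8],"rotation": [-0.6,-0.1,0],"fingers": 0.3},
    {"delta_pos": [-0.3,0.4,7.8],"rotation": [-0.6,-0.1,0],"fingers": 0.3},
  ],
  force=30,
)

```text
t: 16.3
position: [0.5424, -0.084, 0.0672]
eef_rot: [179.3, 0.1, 87.4]
force: [0.1, -0.7, 1.5]
grip_width: 0.0426
```

```bash
python3 - <<'E'
from h import *
s=get_state();print(s['t'],s['position'],s['eef_rot'],s['force'],s['grip_width'])
mv((.506,.244,.21),77.9)
E
```

```text
16.3 [ 0.542 -0.084  0.067] [179.288   0.115  87.422] [ 0.133 -0.741  1.498] 0.04255070375503943
delta [ 32.57  -4.93 -14.41] rot [0.72 0.06 9.52] rows>= 7.2
```

Emit:
step_arm(
  increments=[
    {"delta_pos": [0,0,-2],"rotation": [0,0,0],"fingers": 0.3},
    {"delta_pos": [0,0,-5],"rotation": [0,0,0],"fingers": 0.3},
    {"delta_pos": [0,0,-9],"rotation": [0,0,0],"fingers": 0.3},
    {"delta_pos": [1,-0.3,-13],"rotation": [0,0,0],"fingers": 0.3},
    {"delta_pos": [4,-0.7,-15],"rotation": [0,0,0],"fingers": 0.3},
    {"delta_pos": [8,-1.3,-15],"rotation": [0,0,1],"fingers": 0.3},
    {"delta_pos": [12,-1.8,-15],"rotation": [0,0,3],"fingers": 0.3},
    {"delta_pos": [16.5,-2.5,-15],"rotation": [0,0,5],"fingers": 0.3},
    {"delta_pos": [21,-3.2,-15],"rotation": [0,0,7],"fingers": 0.3},
    {"delta_pos": [25.5,-3.8,-15],"rotation": [0,0,9.5],"fingers": 0.3},
    {"delta_pos": [30,-4.5,-15],"rotation": [0,0,9.5],"fingers": 0.3},
    {"delta_pos": [30,-4.5,-15],"rotation": [0,0,9.5],"fingers": 0.3},
  ],
)

```text
t: 17.5
position: [0.5075, 0.2232, 0.2155]
eef_rot: [179.4, -0.1, 78.2]
force: [0.3, -1.3, -1.7]
grip_width: 0.0427
```

```bash
python3 - <<'E'
from h import *
s=get_state();print(s['t'],s['position'],s['eef_rot'],s['force'],s['grip_width'])
mv((.506,.245,.067),77.9)
w=grab_frame('wrist');save(w,'w5.png')
for n in ('green_jar','brown_jar','tray'):
    for o in outline_of(w,n)[:1]:ys,xs=np.nonzero(o['region']);print(n,o['p'],np.array(o['xy']),xs.min(),xs.max(),ys.min(),ys.max())
E
```

```text
17.5 [0.507 0.223 0.216] [179.413  -0.146  78.232] [ 0.278 -1.338 -1.658] 0.04270546483240785
delta [ 2.06 -0.74 14.85] rot [ 0.59 -0.15  0.33] rows>= 3.0
green_jar 0.55 [310.  137.5] 273 342 105 176
brown_jar 0.95 [314.4 328.8] 253 381 229 412
tray 0.62 [303.2 175.6] 243 370 77 246
```

View pics/w5.png

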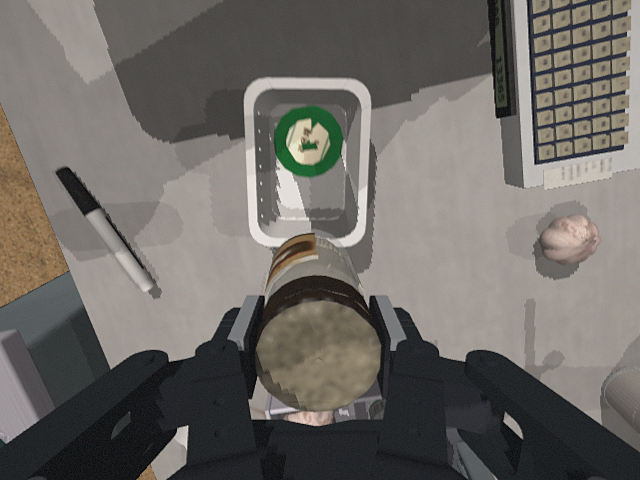

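```bash
python3 - <<'E'
from h import *
w=grab_frame('wrist')
k=np.radians(-12.1);R=np.array([[np.cos(k),-np.sin(k)],[np.sin(k),np.cos(k)]]);T=np.array([.5115,.2715])
g=atz(w,(308,142),.109)[:2];b=atz(w,(320,353),.250)[:2];s=get_state()['position']
print('green tray',R.T@(g-T),'brown offset from tcp',b-s[:2],s)
t=T+R@[0,-.028];print('target',t,'move',t-b);p=s[:2]+t-b;mv((p[0],p[1],.067),77.9)
E
```

```text
green tray [0.004 0.014] brown offset from tcp [0.001 0.003] [0.509 0.217 0.215]
target [0.506 0.244] move [-0.004  0.024]
delta [ 2.23 -1.06 14.81] rot [ 0.61  0.03 -0.04] rows>= 3.0
```

```bash
python3 - <<'E'
from h import *
k=np.radians(-12.1);R=np.array([[np.cos(k),-np.sin(k)],[np.sin(k),np.cos(k)]])
for n in ('wrist','top'):
    f=grab_frame(n);print(n,f['xyz'],f['rotation'],get_state()['position'])
    o=outline_of(f,'tray')[0]['region'];h=cv2.cvtColor(f['color'],cv2.COLOR_RGB2HSV)
    m=((h[...,0]>40)&(h[...,0]<85)&(h[...,1]>110)).astype(np.uint8)
    for u in outline_of(f,'green_jar')[:2]:print('net',u['p'],u['xy'])
    for c in cv2.findContours(m,0,2)[0]:
        if cv2.contourArea(c)>60:
            (x,y),r=cv2.minEnclosingCircle(c);p=atz(f,(x,y),.107)[:2];print((x,y),r,p,'tray',R.T@(p-[.5115,.2715]))
    ct=max(cv2.findContours(o.astype(np.uint8),0,2)[0],key=cv2.contourArea)
    print(cv2.minAreaRect(np.array([atz(f,p[0],.045)[:2] for p in ct]).astype(np.float32)))
E
```

```text
wrist [0.522 0.286 0.357] [163.853  -0.617 -12.097] [0.509 0.217 0.215]
net 0.73 [305.2, 129.7]
net 0.64 [447.0, 428.3]
(303.28009033203125, 129.7408447265625) 36.56517791748047 [0.517 0.292] tray [0.001 0.021]
((0.5110790729522705, 0.27216118574142456), (0.13401588797569275, 0.09985475987195969), 77.9189682006836)
top [ 0.379 -0.044  1.314] [-168.425    0.027  -89.914] [0.509 0.217 0.215]
net 0.68 [331.5, 231.2]
(453.5, 142.27777099609375) 16.723148345947266 [ 0.869 -0.373] tray [ 0.484 -0.555]
(494.875, 81.75) 9.291393280029297 [ 1.025 -0.481] tray [ 0.66  -0.628]
((0.5010967254638672, 0.23507654666900635), (0.05352889373898506, 0.09829986840486526), 77.60142517089844)
```

Emit:
step_arm(
  increments=[
    {"delta_pos": [1.2,-0.4,0],"rotation": [0,0,0],"fingers": 0.3},
    {"delta_pos": [2.3,-0.8,0],"rotation": [0.5,0,0],"fingers": 0.3},
    {"delta_pos": [2.3,-0.8,2],"rotation": [0.5,0,0],"fingers": 0.3},
    {"delta_pos": [2.3,-0.8,5],"rotation": [0.5,0,0],"fingers": 0.3},
    {"delta_pos": [2.3,-0.8,7],"rotation": [0.5,0,0],"fingers": 0.3},
    {"delta_pos": [2.3,-0.8,8],"rotation": [0.5,0,0],"fingers": 0.3},
    {"delta_pos": [2.3,-0.8,8],"rotation": [0.5,0,0],"fingers": 0.3},
    {"delta_pos": [2.3,-0.8,8],"rotation": [0.5,0,0],"fingers": 0.3},
  ],
)

```text
t: 18.85
position: [0.5068, 0.243, 0.1359]
eef_rot: [179.9, -0.0, 78.0]
force: [-0.0, -0.9, -0.4]
grip_width: 0.0424
```

```bash
python3 - <<'E'
from h import *
s=get_state();print(s['t'],s['position'],s['eef_rot'],s['force'],s['grip_width'])
w=grab_frame('wrist')
k=np.radians(-12.1);R=np.array([[np.cos(k),-np.sin(k)],[np.sin(k),np.cos(k)]])
for n in('green_jar','brown_jar'):
    for o in outline_of(w,n)[:1]:
        ys,xs=np.nonzero(o['region']);print(n,o['p'],np.array(o['xy']),xs.min(),xs.max(),ys.min(),ys.max())
        z=.109 if n[0]=='g' else .101+s['position'][2]-.067
        for v in (ys.min(),ys.max()):
            p=atz(w,((xs.min()+xs.max())/2,v),z)[:2];print(v,R.T@(p-[.5115,.2715]))
print('tcp tray',R.T@(s['position'][:2]-[.5115,.2715]))
E
```

```text
18.85 [0.507 0.243 0.136] [179.853  -0.037  77.956] [-0.008 -0.854 -0.416] 0.04242616291160217
green_jar 0.63 [316.4 181.6] 267 364 133 234
133 [0.001 0.043]
234 [ 0.001 -0.002]
brown_jar 0.93 [314.7 330.3] 254 380 232 411
232 [0.001 0.015]
411 [ 0.001 -0.049]
tcp tray [ 0.001 -0.029]
```

Emit:
step_arm(
  increments=[
    {"delta_pos": [0,0,2],"rotation": [0,0,0],"fingers": 0.3},
    {"delta_pos": [0,0,4],"rotation": [0,0,0],"fingers": 0.3},
    {"delta_pos": [0,0,6],"rotation": [0,0,0],"fingers": 0.3},
    {"delta_pos": [0,0,6.8],"rotation": [0,0,0],"fingers": 0.3},
    {"delta_pos": [0,0,6.9],"rotation": [0,0,0],"fingers": 0.3},
    {"delta_pos": [0,0,7.1],"rotation": [0,0,0],"fingers": 0.3},
    {"delta_pos": [0,0,7.1],"rotation": [0,0,0],"fingers": 0.3},
    {"delta_pos": [0,0,7.1],"rotation": [0,0,0],"fingers": 0.3},
  ],
)

```text
t: 19.8
position: [0.5072, 0.2426, 0.0653]
eef_rot: [179.8, -0.1, 77.9]
force: [0.1, -0.0, -0.9]
grip_width: 0.0423
```

Emit:
step_arm(
  increments=[
    {"delta_pos": [0,0,0.15],"rotation": [0,0,0],"fingers": 0.3},
    {"delta_pos": [0,0,0.25],"rotation": [0,0,0],"fingers": 0.3},
    {"delta_pos": [0,0,0.25],"rotation": [0,0,0],"fingers": 0.3},
  ],
)

```text
t: 20.1
position: [0.5075, 0.2434, 0.0649]
eef_rot: [179.8, -0.1, 77.9]
force: [-5.2, -1.2, 13.7]
grip_width: 0.0426
```

Emit:
step_arm(
  increments=[
    {"delta_pos": [0,0,0],"rotation": [0,0,0],"fingers": -0.1},
    {"delta_pos": [0,0,0],"rotation": [0,0,0],"fingers": -0.3},
    {"delta_pos": [0,0,0],"rotation": [0,0,0],"fingers": -0.4},
    {"delta_pos": [0,0,-2],"rotation": [0,0,0],"fingers": -0.4},
    {"delta_pos": [0,0,-6],"rotation": [0,0,0],"fingers": -0.4},
    {"delta_pos": [0,0,-11],"rotation": [0,0,0],"fingers": -0.4},
    {"delta_pos": [-4,0,-15],"rotation": [0,0,0],"fingers": -0.4},
    {"delta_pos": [-8,0,-19],"rotation": [0,0,0],"fingers": -0.4},
    {"delta_pos": [-9,0,-23],"rotation": [0,0,0],"fingers": -0.4},
    {"delta_pos": [-9,0,-24],"rotation": [0,0,0],"fingers": -0.4},
    {"delta_pos": [-9,0,-24],"rotation": [0,0,0],"fingers": -0.4},
  ],
)

```text
t: 21.2
position: [0.4889, 0.1543, 0.305]
eef_rot: [179.6, -0.2, 77.9]
force: [0.5, 0.3, 1.1]
grip_width: 0.0595
```

```bash
python3 - <<'E'
from h import *
s=get_state();print(s['t'],s['position'],s['eef_rot'],s['force'],s['joints'])
w=grab_frame('wrist');a=grab_frame('side')
cv2.imwrite('pics/f1.png',cv2.cvtColor(np.vstack([w['color'][:300,120:520],cv2.resize(a['color'][150:350,160:420],(400,300))]),cv2.COLOR_RGB2BGR))
o=outline_of(w,'tray')[0]
ct=max(cv2.findContours(o['region'].astype(np.uint8),0,2)[0],key=cv2.contourArea)
print(cv2.minAreaRect(np.array([atz(w,p[0],.045)[:2] for p in ct]).astype(np.float32)))
for o in outline_of(a,'lever_knob'):print(o['p'],o['xy'])
E
```

```text
21.2 [0.489 0.154 0.305] [179.561  -0.177  77.863] [0.474 0.311 1.07 ] [ 14.762  -5.203 106.164  -0.042  78.567  26.908]
((0.5111434459686279, 0.27140066027641296), (0.1346801519393921, 0.10064877569675446), 78.02883911132812)
0.85 [323.4, 202.5]
0.66 [368.4, 237.5]
```

View pics/f1.png

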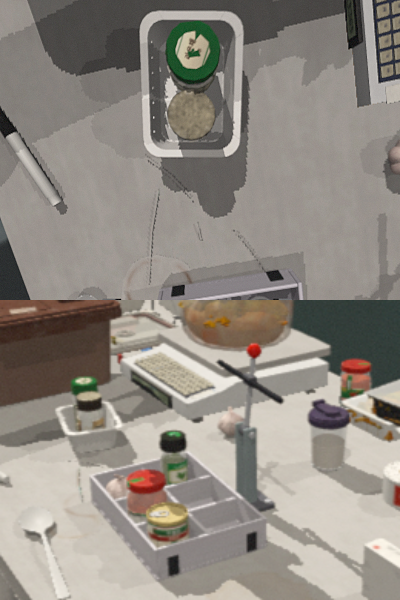

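```bash
python3 - <<'E'
from h import *
mv((.637,-.082,.315),177)
E
```

```text
delta [-19.99  19.7   -1.62] rot [ -0.19  -0.03 -99.03] rows>= 11.5
```

Emit:
step_arm(
  increments=[
    {"delta_pos": [-1.7,1.6,-1],"rotation": [0,0,-8.3],"fingers": -0.4},
    {"delta_pos": [-3.4,3.3,-1.6],"rotation": [0,0,-16.6],"fingers": -0.4},
    {"delta_pos": [-5,4.9,-1.6],"rotation": [0,0,-24.9],"fingers": -0.4},
    {"delta_pos": [-6.7,6.6,-1.6],"rotation": [0,0,-33.2],"fingers": -0.4},
    {"delta_pos": [-8.4,8.2,-1.6],"rotation": [0,0,-41.5],"fingers": -0.4},
    {"delta_pos": [-10,9.9,-1.6],"rotation": [0,0,-49.8],"fingers": -0.4},
    {"delta_pos": [-11.7,11.5,-1.6],"rotation": [0,0,-58.1],"fingers": -0.4},
    {"delta_pos": [-13.4,13.2,-1.6],"rotation": [0,0,-66.4],"fingers": -0.4},
    {"delta_pos": [-15,14.8,-1.6],"rotation": [0,0,-74.7],"fingers": -0.4},
    {"delta_pos": [-16.7,16.5,-1.6],"rotation": [0,0,-83],"fingers": -0.4},
    {"delta_pos": [-18.4,18.1,-1.6],"rotation": [0,0,-91.2],"fingers": -0.4},
    {"delta_pos": [-20,19.7,-1.6],"rotation": [0,0,-99],"fingers": -0.4},
  ],
)

```text
t: 22.6
position: [0.6377, -0.0825, 0.3146]
eef_rot: [180.0, -0.2, 177.3]
force: [-0.1, -0.3, -0.2]
grip_width: 0.0599
```

Emit:
step_arm(
  increments=[
    {"delta_pos": [0,0,0],"rotation": [0,0,0],"fingers": -0.4},
    {"delta_pos": [0,0,0],"rotation": [0,0,0],"fingers": -0.4},
    {"delta_pos": [0,0,0],"rotation": [0,0,0],"fingers": -0.4},
  ],
)

```text
t: 22.9
position: [0.6373, -0.0813, 0.3165]
eef_rot: [180.0, -0.0, 176.9]
force: [-0.2, 0.5, -0.0]
grip_width: 0.0597
```

```bash
python3 - <<'E'
from h import *
s=get_state();print(s['t'],s['position'],s['eef_rot'],s['force'])
w=grab_frame('wrist')
h=cv2.cvtColor(w['color'],cv2.COLOR_RGB2HSV);m=(((h[...,0]<6)|(h[...,0]>174))&(h[...,1]>180)&(h[...,2]>90)).astype(np.uint8)
for c in cv2.findContours(m,0,2)[0]:
    if cv2.contourArea(c)>150:
        (x,y),r=cv2.minEnclosingCircle(c);print((x,y),r,atz(w,(x,y),.254))
for o in outline_of(w,'lever_knob')[:2]:print(o['p'],o['xy'],o['region'].sum())
mv((.638,-.082,.235),177)
E
```

```text
22.9 [ 0.637 -0.081  0.317] [179.977  -0.046 176.893] [-0.188  0.484 -0.005]
(312.39752197265625, 263.006591796875) 18.3635196685791 [ 0.636 -0.084  0.254]
(311.5, 11.375) 32.55221939086914 [ 0.508 -0.077  0.254]
0.71 [311.8, 233.3] 5834
delta [-0.05 -0.06  8.25] rot [ 0.    0.05 -0.06] rows>= 1.7
```

Emit:
step_arm(
  increments=[
    {"delta_pos": [0,-0.2,2.5],"rotation": [0,0,0],"fingers": -0.4},
    {"delta_pos": [0,-0.2,5],"rotation": [0,0,0],"fingers": -0.4},
    {"delta_pos": [0,-0.2,7.2],"rotation": [0,0,0],"fingers": -0.4},
    {"delta_pos": [0,-0.2,8.1],"rotation": [0,0,0],"fingers": -0.4},
    {"delta_pos": [0,-0.2,8.1],"rotation": [0,0,0],"fingers": -0.4},
    {"delta_pos": [0,-0.2,8.1],"rotation": [0,0,0],"fingers": 1},
    {"delta_pos": [0,-0.2,8.1],"rotation": [0,0,0],"fingers": 1},
    {"delta_pos": [0,-0.2,8.1],"rotation": [0,0,0],"fingers": 1},
    {"delta_pos": [0,-0.2,8.1],"rotation": [0,0,0],"fingers": 1},
  ],
  force=30,
)

```text
t: 23.9
position: [0.6391, -0.0841, 0.2391]
eef_rot: [180.0, 0.3, 176.9]
force: [-0.2, 2.0, 4.6]
grip_width: 0.0201
```

```bash
python3 - <<'E'
from h import *
s=get_state();print(s['t'],s['position'],s['force'],s['grip_width'])
t0=1.70
for th in np.linspace(t0,-0.0,13)[1:]:
    print(round(th,2),(12.7*(np.cos(th)-np.cos(t0))).round(1),(12.7*(np.sin(t0)-np.sin(th))).round(1))
E
```

```text
23.9 [ 0.639 -0.084  0.239] [-0.187  2.049  4.561] 0.02005592551928866
1.56 1.8 -0.1
1.42 3.6 0.0
1.27 5.3 0.4
1.13 7.0 1.1
0.99 8.6 2.0
0.85 10.0 3.1
0.71 11.3 4.3
0.57 12.4 5.8
0.43 13.2 7.4
0.28 13.8 9.0
0.14 14.2 10.8
-0.0 14.3 12.6
```

Emit:
step_arm(
  increments=[
    {"delta_pos": [1.8,0,-0.1],"rotation": [0,0,0],"fingers": 1},
    {"delta_pos": [3.6,0,0],"rotation": [0,0,0],"fingers": 1},
    {"delta_pos": [5.3,0,0.4],"rotation": [0,0,0],"fingers": 1},
    {"delta_pos": [7.0,0,1.1],"rotation": [0,0,0],"fingers": 1},
    {"delta_pos": [8.6,0,2.0],"rotation": [0,0,0],"fingers": 1},
    {"delta_pos": [10.0,0,3.1],"rotation": [0,0,0],"fingers": 1},
    {"delta_pos": [11.3,0,4.3],"rotation": [0,0,0],"fingers": 1},
    {"delta_pos": [12.4,0,5.8],"rotation": [0,0,0],"fingers": 1},
    {"delta_pos": [13.2,0,7.4],"rotation": [0,0,0],"fingers": 1},
    {"delta_pos": [13.8,0,9.0],"rotation": [0,0,0],"fingers": 1},
    {"delta_pos": [14.2,0,10.8],"rotation": [0,0,0],"fingers": 1},
    {"delta_pos": [14.3,0,12.4],"rotation": [0,0,0],"fingers": 1},
  ],
)

```text
t: 25.1
position: [0.4948, -0.0768, 0.1125]
eef_rot: [-180.0, 0.1, 176.9]
force: [-0.4, 1.7, 1.6]
grip_width: 0.0196
```

Emit:
step_arm(
  increments=[
    {"delta_pos": [0,0,0.2],"rotation": [0,0,0],"fingers": 1},
    {"delta_pos": [0,0,0.4],"rotation": [0,0,0],"fingers": 1},
    {"delta_pos": [0,0,0.4],"rotation": [0,0,0],"fingers": 1},
  ],
)

```text
t: 25.4
position: [0.4942, -0.0768, 0.1098]
eef_rot: [-180.0, -0.1, 177.0]
force: [-7.1, 2.2, 5.7]
grip_width: 0.0196
```

Emit:
step_arm(
  increments=[
    {"delta_pos": [0,0,0.2],"rotation": [0,0,0],"fingers": 1},
    {"delta_pos": [0,0,0.3],"rotation": [0,0,0],"fingers": 1},
    {"delta_pos": [0,0,0.3],"rotation": [0,0,0],"fingers": 1},
  ],
)

```text
t: 25.7
position: [0.4943, -0.0768, 0.1092]
eef_rot: [-180.0, -0.1, 177.0]
force: [-13.8, 3.3, 22.2]
grip_width: 0.0195
```

Force jumped without movement: the lever is on its stop. Release and retreat.

Emit:
step_arm(
  increments=[
    {"delta_pos": [0,0,-0.4],"rotation": [0,0,0],"fingers": 1},
    {"delta_pos": [0,0,-0.4],"rotation": [0,0,0],"fingers": -0.4},
    {"delta_pos": [0,0,-0.4],"rotation": [0,0,0],"fingers": -0.4},
    {"delta_pos": [0,0,-0.4],"rotation": [0,0,0],"fingers": -0.4},
    {"delta_pos": [0,0,-3],"rotation": [0,0,0],"fingers": -0.4},
    {"delta_pos": [0,0,-7],"rotation": [0,0,0],"fingers": -0.4},
    {"delta_pos": [0,0,-12],"rotation": [0,0,0],"fingers": -0.4},
    {"delta_pos": [2,0,-17],"rotation": [0,0,0],"fingers": -0.4},
    {"delta_pos": [2.5,0,-18],"rotation": [0,0,0],"fingers": -0.4},
    {"delta_pos": [2.5,0,-18],"rotation": [0,0,0],"fingers": -0.4},
    {"delta_pos": [2.5,0,-18],"rotation": [0,0,0],"fingers": -0.4},
  ],
)

```text
t: 26.8
position: [0.4699, -0.0754, 0.2845]
eef_rot: [-180.0, 0.1, 176.9]
force: [0.6, -0.4, -1.1]
grip_width: 0.0595
```

```bash
python3 - <<'E'
from h import *
s=get_state();print(s['t'],s['position'],s['eef_rot'],s['force'])
w=grab_frame('wrist');a=grab_frame('side')
cv2.imwrite('pics/f2.png',cv2.cvtColor(np.hstack([w['color'][130:430,170:470],cv2.resize(a['color'][190:340,180:400],(440,300))]),cv2.COLOR_RGB2BGR))
h=cv2.cvtColor(w['color'],cv2.COLOR_RGB2HSV);m=(((h[...,0]<6)|(h[...,0]>174))&(h[...,1]>180)&(h[...,2]>90)).astype(np.uint8)
for c in cv2.findContours(m,0,2)[0]:
    if cv2.contourArea(c)>150:
        (x,y),r=cv2.minEnclosingCircle(c);print((x,y),r,atz(w,(x,y),.128))
print('expected knob px side',proj(a,(.495,-.0755,.128)),'wrist',proj(w,(.495,-.0755,.128)))
for f in(w,a):
    for n in ('black_jar','chilli_jar','tin','garlic_rack','green_jar','brown_jar','tray'):
        for o in outline_of(f,n)[:1]:print(n,round(o['p'],2),np.array(o['xy']))
E
```

```text
26.8 [ 0.47  -0.075  0.285] [-179.992    0.057  176.925] [ 0.641 -0.372 -1.113]
(316.9805908203125, 255.7281494140625) 12.419403076171875 [ 0.494 -0.077  0.128]
(315.1666564941406, 203.72222900390625) 22.07811164855957 [ 0.45  -0.076  0.128]
(315.5963439941406, 201.86099243164062) 30.354434967041016 [ 0.449 -0.075  0.128]
expected knob px side [269.122 248.543] wrist [318.249 256.649]
black_jar 0.84 [386.9 271.4]
chilli_jar 0.7 [314.  199.8]
garlic_rack 0.65 [397.2 191.1]
brown_jar 0.88 [618.4 223.7]
tray 0.67 [595.2 227.2]
black_jar 0.9 [271.4 258.2]
chilli_jar 0.65 [255.3 276.1]
tin 0.76 [270.3 297.3]
garlic_rack 0.75 [233.4 272.7]
green_jar 0.74 [212.4 208.6]
brown_jar 0.89 [217.3 225.5]
tray 0.64 [218.1 239.7]
```

View pics/f2.png

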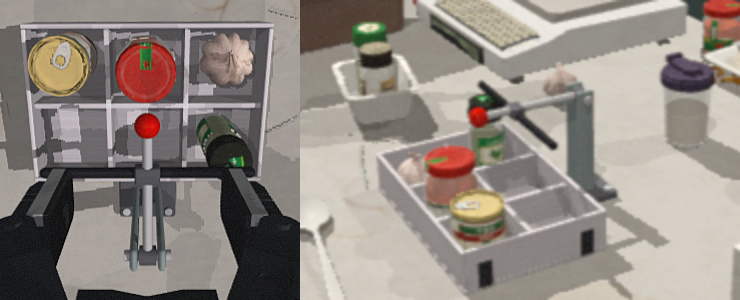

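```bash
python3 -c "
from station import sign_off; print(sign_off())"
```

```text
the job is handed in; nothing more can be done
None
```

The job is done and handed in at about 27 s. I swung the lever up to about 1.7 rad and stood the green and brown jars upright in the tray. Then I swung the lever back down until it met its stop.

**Last checks:**
- **Lever:** the knob is within about 1 px of its starting spot in the side view and about 2 mm in the wrist view. The push force rose to 22 N with no further movement, so it is on its stop.
- **Jars in the tray:** both stand upright in the last pictures. The green jar measured about (1, 21) mm from the tray centre, in tray x, y, before the brown jar went in. The brown jar was at about (1, -28) mm just before I lowered it. I did not measure either one again after release.
- **Tray:** it measured within 1 mm of its earlier place after the brown jar was released. I did not measure it again after the lever move.
- **Everything else:** the black jar, chilli jar, tin and rack garlic look unmoved. I only glanced at the shaker and the loose garlic in the last side view, and did not check the carton at the end. The gripper is clear of everything.

**Went wrong or disagreed:**
- One early move went the wrong way in y, in free air, and I corrected it.
- One reading of the green jar's position (14 mm along tray y) came from mismatched pictures and was wrong. A repeat gave 21 mm.
- The brown jar was pressed onto the tray floor with about 14 N before I let go of it.

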